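# Hook the loaded parts tray out from under the guard and seat it at the stop

## Robot

A 7-joint arm with a two-finger parallel gripper is mounted at the origin on the work surface. World frame = base frame: x ahead of the robot, y to its left, z up, the work surface at z = 0. Lengths are in m, angles in rad, forces in N, time in s.
With the tool pointing down it reaches from about 0.4 to 0.85 m from the base axis. Payload 10.4 kg.
Tool frame: the origin (TCP) lies on the centre line of the jaws, within the pads' length; the fingertips stand 22 mm ahead of it and the grasp point (between the pads) lies 3 mm ahead of it; z points along the fingers, y is the direction in which the jaws open and shut (so a half turn about z gives the same grasp; the last joint's range is limited). The gripper opens to 85 mm and grips with 20 to 120 N. Pads are 22 mm wide; open, the fingers measure 114 mm over their backs; the gripper's body (76 mm by 85 mm) begins 54 mm behind the grasp point. The pads swing forward as they close: fully open they stand 13 mm farther back than shut.
Start: joints at [-1.242, 0.332, -0.065, 1.46, 0.022, 1.35, -0.088], TCP at [0.215, 0.587, 0.253] pointing down, gripper open.
Joint ranges: [-2.6, 2.6], [-0.5, 2.12], [-1.47, 1.34], [0.16, 2.42], [-1.27, 4.41], [0.06, 2.06], [-2.6, 2.6]. Speed limits (rad/s): [2.22, 2.22, 2.79, 2.79, 3.14, 3.14, 3.14].

## Interface

Orientations are given as a unit quaternion [x, y, z, w].
In Python, from workcell import manip gives the robot as it stands. The module is installed in compiled form; this text tells all that it offers.
- The arm moves only by the shell command python3 -m crank 'ROWS' [FORCE]. ROWS is JSON, a list of rows, each a list of 3 entries, a list of its own where there are three numbers: the opening, from -1 (shut) to 1 (fully open), then the shift along the tool's x, y, z normalised to -1 to 1, where 1 is 80 mm, then the turn, a rotation vector about the tool's x, y, z normalised to -1 to 1, where 1 is pi/4 rad. In form: [[jaw, [tx, ty, tz], [ax, ay, az]], ...]. A call has exactly 5 rows; each row shifts and turns the commanded pose from where the row before left it, along the tool's axes as they then stand; what a row does not reach is not made up. A row lasts 1/10 s, in which the tool goes at most 50 mm and 8.59 degrees, less where a joint would pass 70% of its speed; a pose out of reach is approached as far as the arm can. A call with a number of a shift or a turn outside -1 to 1 is refused whole. A call with a gripper value outside its range is refused whole. The fingers move at their own pace and stop on an object; FORCE is the grip in N (left out, the last holds). Time passes only in rows, so rows that do not move let the fingers close, or fill a call up. It gives the time, the measured TCP pose, the force and the opening at its end, in the units of the state.
- manip.get_obs(): the state, without advancing time (a new reading comes with each control period).
- manip.camera(name): name is "scene" or "top" or "wrist"; returns the picture (420x560x3 uint8, blue, green, red); there is no depth.
- manip.camera_info(name): a dict with "K" (3x3 intrinsics, pixels), "camera_from_world" (4x4, takes a point from world to camera coordinates); the wrist camera has in their place "mount" (4x4, takes a point from camera to tool coordinates, whose origin is the TCP and whose axes are the flange's). Camera axes: x right, y down, z forward; pixel columns grow to the right and rows downward; lengths in m; the calibration is good to about 2 mm. A picture is of the moment at which its call begins: read the wrist's pose just before it. camera_info takes no time and is no camera call.
- manip.hand_in(): hands the job in, once; it reports no verdict.
The state is a dict: "clock": time; "joint_pos": joint angles; "joint_velocities": joint speeds; "tau": joint torques, N m; "position": TCP position; "ee_rot": TCP orientation; "ft_force": force on the tool from outside, world axes, zero at the start; "torque": the same for the moment, N m; "grip_width": opening from 0.0 (shut) to 1.0 (fully open).
Only numpy, scipy, OpenCV 4.12 (cv2) and the standard library are available. Lean on these libraries where they do the work, as an engineer would, in place of code of your own. Each camera call takes 0.05 s, during which the arm holds its last target.

## Task

Take the hook tool from its rubber mat, reach in under the steel grid guard with it, hook behind the tray's wire handle and drag the tray along its lane, out to the stop bar. Seat it there with a firm but gentle pull of about 13 N held for about a second (never above 20 N on the tray), so that the stop's plunger is pushed in, touching the tray with the hook only. Then unhook without pushing the tray back, stand the hook upright along its mat again, and leave everything else where it is.

Things in the scene. Friction and masses are not known exactly. Their poses are not given: they have to be found in the camera images.
- lane: Fixed tray lane: steel plate 360 x 160 x 6 mm (its x, y, z); origin at the centre of its underside, on the table. Along each long side a rail 8 mm thick, top 18 mm above the table, 128 mm between the rails. The tray is dragged towards the lane's own -x. The +x half is under the guard, the -x half is open.
- guard (a point): Middle of the near (-x) edge of the guard roof, on its underside, 152 mm above the table, at lane x = 25 mm. The roof, a flat grid of 5 mm steel bars about 30 mm apart, covers lane x = 25 to 185 mm and the whole width, on four 12 mm posts at lane x = 40 and 170, y = +-74 mm; its top is 157 mm above the table.
- stop_zone (a point): Fixed point of the lane at x = -130, y = 0, 24 mm above the table. The dark steel stop bar lies across the plate here: 22 mm thick along x, 110 mm wide, top 24 mm above the table. Its +x face is set anywhere within 20 mm either way of this point along x; the setting is not measured: feel for it.
- tray: Grey open tray 110 x 120 x 24 mm (x, y, z), walls 3 mm, with three steel blocks fixed in it (tops 19 mm above its underside, at its x = 3 to 49 mm); 0.68 to 0.97 kg with them. Origin: centre of its underside; axes as the lane's within 0.02 rad. Starts under the guard on the plate, centre at lane x = 60 to 110 mm; takes 3 to 7 N to slide.
- tray_bail (a point): Middle of the top bar (8 mm wire, along tray y, 58 mm clear between its legs) of the tray's upright wire handle at rest: tray x = -30 mm, 40 mm above its underside, 46 above the table. Hinged 28 mm below the bar with a spring: pulled, it leans to -x only, about 8 mm at 10 N, and stands up again when let go. This point stays with the tray and does not show the lean.
- plunger (a joint): Brass sensing plunger in the middle of the stop bar's face: 0 = out, standing 6 mm proud of the face; 0.006 = pushed in flush by a tray that sits against the bar. Soft spring, at most 0.5 N, too weak to move the tray.
- hook: Hook tool, 0.2 kg, upright: wooden grip block 30 x 22 mm (x, y), 6 to 80 mm above its underside, on a foot 40 x 40 x 6 mm; an 8 mm rod runs to +x, centre 45 mm above the underside, and at x = 170 bends down into an 8 mm peg ending 1 mm above the underside. Origin: centre of the foot's underside. Grip the block across its y, about 45 mm up.
- hook_tip (a point): Lower end of the hook's peg, on its axis: at x = 170, z = 1 mm of the tool.
- hook_mid (a point): Middle of the hook tool: at x = 75, z = 0 of the tool.
- mat: Fixed black rubber mat 280 x 110 x 4 mm (x, y, z), the hook tool's place; origin at the centre of its underside. It lies to the right or the left of the lane. The tool starts on it along its x, its middle near the mat's centre.
- bin: Bystander: blue open bin 170 x 110 x 50 mm, on the side where the mat is not; origin at the centre of its underside.
- bushing: Bystander: steel bushing, 48 mm outside, 30 mm high.
- collar: Bystander: dark steel collar, 60 mm outside, 18 mm high.
- block: Bystander: aluminium block 50 x 70 x 30 mm.
- bottle: Bystander: white plastic bottle, 56 mm across, 130 mm high.
- cup: Bystander: white mug, 76 mm across, 85 mm high.
- wrench: Bystander: steel wrench lying flat.
Not all that is in view belongs to the job. What is shaped like the hook but orange or turquoise is not meant. There is more than one size of the tray; the one meant has the size given above.

How it is judged:
By the outcome, as a careful person would: the job done as asked, in the order asked, and still so for the second after the job is handed in, with the robot touching nothing.
It also fails if it takes over 72 s, if anything falls off the work surface, if the arm or the gripper's body presses on something with over 40 N, if the wrist force passes 120 N, or if a joint passes its speed limit or range.

## Working session

There is one attempt and no reset: what is moved stays moved. The work goes in short steps, Python scripts to look and compute and a shell command to move; the robot and the scene stay as the last step left them, time stands still between calls to the robot, and variables do not carry over. Pictures are saved under pics/ and viewed, and the job is handed in when it is done.

```bash
mkdir -p pics; ls
python3 - <<'E'
from workcell import manip
import cv2
print(manip.get_obs())
for n in ("scene","top"):
    cv2.imwrite(f"pics/{n}0.png",manip.camera(n)); i=manip.camera_info(n); print(n,i)
print(manip.camera_info("wrist"))
E
```

```text
pics
{'clock': 0.0, 'joint_pos': array([-1.24157359,  0.33288986, -0.06471672,  1.46096593,  0.02158679,
        1.34989035, -0.08850843]), 'joint_velocities': array([ 4.50952249e-05, -6.95415078e-04,  5.44902543e-04,  8.59865270e-04,
       -1.62439546e-04,  1.42459229e-04,  2.08624144e-03]), 'tau': array([-8.45791928e-04, -6.25468969e+01,  4.82579134e-02, -3.91575301e+01,
        1.61053083e-02,  1.02362124e-02, -1.89304478e-05]), 'position': array([0.21525026, 0.58638833, 0.25249296]), 'ee_rot': array([ 1.74992678e-01,  9.84569465e-01, -7.21912726e-04, -1.03119526e-04]), 'ft_force': array([-0.04999826,  0.49773922,  0.03765497]), 'torque': array([-0.01105773,  0.02118388,  0.00638804]), 'grip_width': 0.999444004420895}
scene {'K': array([[385.8195101 ,   0.        , 278.2221585 ],
       [  0.        , 385.8195101 , 209.14728804],
       [  0.        ,   0.        ,   1.        ]]), 'camera_from_world': array([[ 0.54275704,  0.83974273, -0.01571447, -0.23689887],
       [ 0.4779119 , -0.32416998, -0.81640311, -0.18294516],
       [-0.69066274,  0.4355984 , -0.57726858,  1.6017695 
[... 309 characters left out ...]
3],
       [-0.998909  , -0.00902235, -0.04581939,  0.51968385],
       [ 0.0459727 , -0.01758856, -0.99878784,  1.23796927],
       [ 0.        ,  0.        ,  0.        ,  1.        ]])}
{'K': array([[315.11775669,   0.        , 273.81274911],
       [  0.        , 315.11775669, 208.41900442],
       [  0.        ,   0.        ,   1.        ]]), 'mount': array([[ 9.54396346e-05, -9.63005495e-01, -2.69481740e-01,
         6.81051226e-02],
       [ 9.99998720e-01, -3.38493845e-04,  1.56378293e-03,
         5.04880041e-04],
       [-1.59714947e-03, -2.69481544e-01,  9.63004230e-01,
        -1.19114823e-01],
       [ 0.00000000e+00,  0.00000000e+00,  0.00000000e+00,
         1.00000000e+00]])}
```

View pics/top0.png

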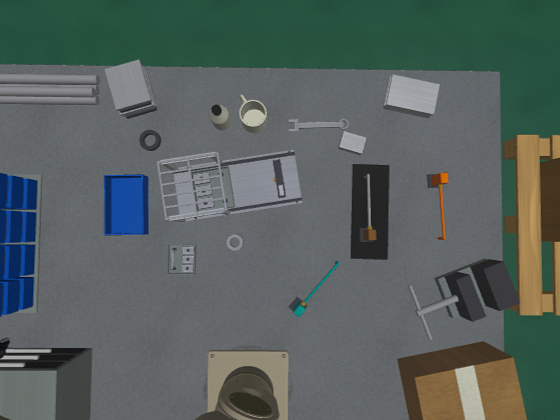

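View pics/scene0.png

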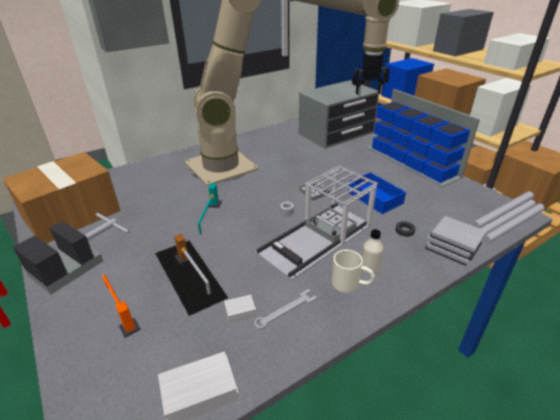

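The top view shows the lane at about (235,185), with the guard on its left end, the stop at (280,178) and the tray under the guard. The mat is at (370,210) with the brown-grip hook, grip at (369,234) and rod pointing up in the image. I'll zoom in and measure.

Run:
```python
import cv2
a=cv2.imread("pics/top0.png")
cv2.imwrite("pics/z1.png",cv2.resize(a[135:235,145:315],None,fx=4.7,fy=4.7,interpolation=cv2.INTER_CUBIC))
cv2.imwrite("pics/z2.png",cv2.resize(a[155:270,340:400],None,fx=5,fy=5,interpolation=cv2.INTER_CUBIC))
s=cv2.imread("pics/scene0.png")
cv2.imwrite("pics/z3.png",cv2.resize(s[150:310,150:400],None,fx=3.2,fy=3.2,interpolation=cv2.INTER_CUBIC))
```

```text
(no output)
```

View pics/z1.png

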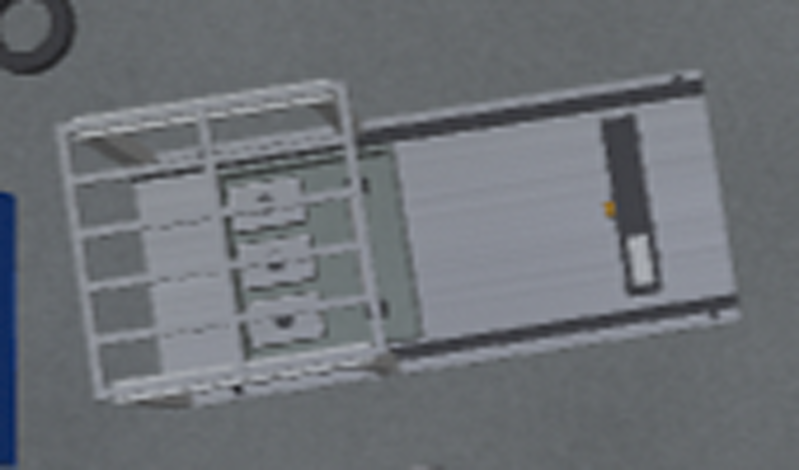

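View pics/z2.png

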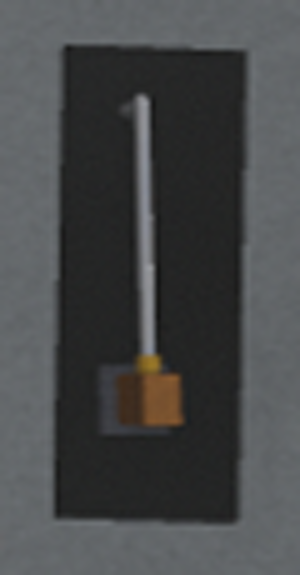

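View pics/z3.png

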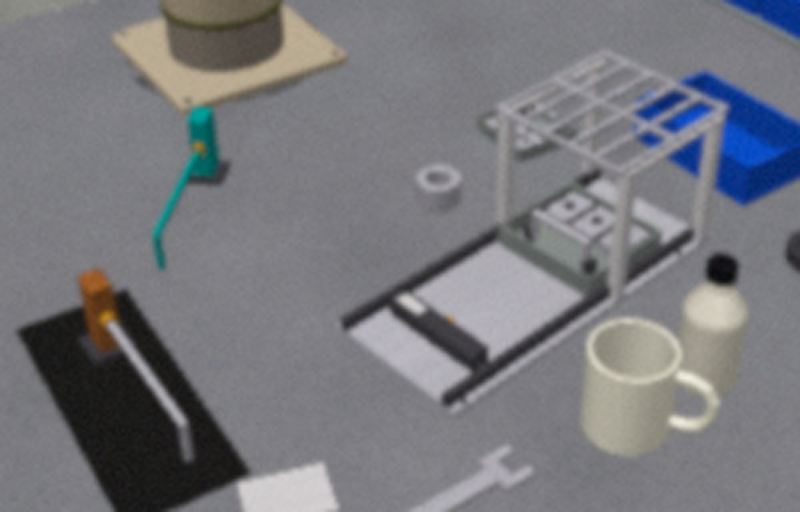

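```bash
cat > h.py <<'E'
from workcell import manip
import numpy as np, cv2
from scipy.spatial.transform import Rotation as R
def cast(n,u,v,z,K=None,cfw=None):
    if K is None:
        i=manip.camera_info(n); K=i["K"]; cfw=i["camera_from_world"]
    w=np.linalg.inv(cfw); d=w[:3,:3]@np.linalg.solve(K,[u,v,1]); o=w[:3,3]
    return o+d*(z-o[2])/d[2]
def proj(n,p):
    i=manip.camera_info(n); c=i["camera_from_world"]@np.r_[p,1]; q=i["K"]@c[:3]; return q[:2]/q[2]
def wristcam(obs):
    i=manip.camera_info("wrist"); T=np.eye(4); T[:3,:3]=R.from_quat(obs["ee_rot"]).as_matrix(); T[:3,3]=obs["position"]
    return i["K"],np.linalg.inv(T@i["mount"])
E
python3 - <<'E'
from h import *
np.set_printoptions(precision=4,suppress=True)
def z1(x,y,z): return cast("top",145+(x+.5)/4.7-.5,135+(y+.5)/4.7-.5,z)
P={}
for n,x,y,z in [("plateUR",700,73,.006),("plateLR",740,318,.006),("stopU",600,120,.024),("stopL",628,293,.024),
 ("trayU",393,143,.03),("trayL",424,340,.03),("gUL",58,127,.157),("gUR",343,82,.157),("gLR",383,355,.157),("gLL",100,398,.157)]:
    P[n]=z1(x,y,z); print(n,P[n])
f=lambda a,b:np.linalg.norm(P[a]-P[b])
print(f("plateUR","plateLR"),f("stopU","stopL"),f("trayU","trayL"),f("gUL","gUR"),f("gUR","gLR"),f("gLL","gLR"))
def ang(a,b):  # a->b is lane y? 
    d=P[b]-P[a]; return np.arctan2(d[1],d[0])
# lane +x ~ world +y ; lane y ~ world -x : from U to L
for a,b in [("plateUR","plateLR"),("stopU","stopL"),("trayU","trayL"),("gUR","gLR"),("gUL","gLL")]:
    print(a,ang(a,b)-np.pi/2 , "->lane yaw", (ang(a,b)-np.pi/2)%(2*np.pi))
print(ang("gUR","gUL"),ang("gLR","gLL"))
a=cv2.imread("pics/top0.png").astype(int)
# mat mask
m=((a.max(2)<50)).astype(np.uint8); m[:150]=0;m[270:]=0;m[:,:340]=0;m[:,400:]=0
m=cv2.morphologyEx(m,cv2.MORPH_CLOSE,np.ones((9,9)))
c=max(cv2.findContours(m,0,2)[0],key=cv2.contourArea); r=cv2.minAreaRect(c); print(r)
for p in cv2.boxPoints(r): print("mat",cast("top",*p,.004))
def z2(x,y,z): return cast("top",340+(x+.5)/5-.5,155+(y+.5)/5-.5,z)
print("rod",z2(142,97,.053),z2(148,355,.053), "grip top", [z2(*p,.084) for p in ((143,374),(181,374),(183,424),(145,425))])
print("foot", z2(98,365,.01),z2(99,434,.01),z2(170,434,.01))
E
```

```text
plateUR [ 0.6995 -0.1286  0.006 ]
plateLR [ 0.5452 -0.1547  0.006 ]
stopU [ 0.666  -0.0661  0.024 ]
stopL [ 0.5588 -0.0844  0.024 ]
trayU [0.6494 0.0608 0.03  ]
trayL [0.5283 0.0402 0.03  ]
gUL [0.637  0.2302 0.157 ]
gUR [0.6638 0.0743 0.157 ]
gLR [0.5132 0.0501 0.157 ]
gLL [0.4883 0.2041 0.157 ]
0.15644840564467608 0.10874683372488163 0.12281660181748824 0.15816720362311104 0.15252109442877385 0.1560098411164559
plateUR -4.54434599788893 ->lane yaw 1.7388393092906567
stopU -4.543478563423953 ->lane yaw 1.739706743755633
trayU -4.543450190486906 ->lane yaw 1.73973511669268
gUR -4.553095894443579 ->lane yaw 1.7300894127360076
gUL -4.538870818238249 ->lane yaw 1.7443144889413373
1.740535870023734 1.7312480834510466
((369.50640869140625, 211.12945556640625), (36.18428421020508, 93.98604583740234), 0.9877604246139526)
mat [ 0.3833 -0.2985  0.004 ]
mat [ 0.6609 -0.303   0.004 ]
mat [ 0.6603 -0.4108  0.004 ]
mat [ 0.3823 -0.4052  0.004 ]
rod [ 0.6246 -0.3395  0.053 ] [ 0.4777 -0.3428  0.053 ] grip top [array([ 0.4668, -0.3332,  0.084 ]), array([ 0.467 , -0.3543,  0.084 ]), array([ 0.4395, -0.3554,  0.084 ]), array([ 0.4387, -0.3343,  0.084 ])]
foot [ 0.4721 -0.3227  0.01  ] [ 0.4317 -0.3233  0.01  ] [ 0.4321 -0.365   0.01  ]
```

Measured, all within about 2 mm of the given sizes:

| Item | Measurement |
|---|---|
| Lane | yaw 1.739, centre (0.592, 0.036) |
| Stop face | lane x about -0.113 |
| Tray centre | lane x about 0.070 |
| Bail | lane x about 0.040 |
| Hook origin | (0.452, -0.344), yaw about 0.02 |
| Mat | centre (0.522, -0.354), yaw -0.018 |

Next I'll plan the approach.

```bash
cat >> h.py <<'E'
LC=np.array([.5923,.0358]); LY=1.739
def lane(x,y=0):
    c,s=np.cos(LY),np.sin(LY); return LC+[c*x-s*y,s*x+c*y]
def tolane(p):
    c,s=np.cos(LY),np.sin(LY); d=np.asarray(p)[:2]-LC; return np.array([c*d[0]+s*d[1],-s*d[0]+c*d[1]])
def pose(o=None):
    o=o or manip.get_obs(); M=R.from_quat(o["ee_rot"]).as_matrix(); return o["position"],np.arctan2(M[1,0],M[0,0]),M
def plan(wps,step=.048,da=.145,start=None):
    p,psi,M=pose() if start is None else (*start,None)
    p=np.array(p,float)
    for q,ps in wps:
        q=np.array(q,float); n=int(np.ceil(max(np.linalg.norm(q-p)/step,abs(ps-psi)/da,1)))
        dp=(q-p)/n; d=(ps-psi)/n
        for k in range(n):
            c,s=np.cos(psi),np.sin(psi)
            t=np.array([c*dp[0]+s*dp[1],s*dp[0]-c*dp[1],-dp[2]])/.08
            print([*np.round(t,3)].__str__().replace("np.float64",""),"turn",round(-d/(np.pi/4),3)); psi+=d
        p=q
        print("--")
E
python3 - <<'E'
from h import *
plan([((.5,.25,.29),1.45),((.5,-.2,.28),.15),((.453,-.344,.2),.02)])
E
```

```text
[(-0.479), (-0.272), (-0.047)] turn 0.171
[(-0.511), (-0.206), (-0.047)] turn 0.171
[(-0.534), (-0.136), (-0.047)] turn 0.171
[(-0.547), (-0.063), (-0.047)] turn 0.171
[(-0.551), (0.011), (-0.047)] turn 0.171
[(-0.545), (0.084), (-0.047)] turn 0.171
[(-0.528), (0.156), (-0.047)] turn 0.171
[(-0.503), (0.225), (-0.047)] turn 0.171
[(-0.468), (0.29), (-0.047)] turn 0.171
[(-0.425), (0.35), (-0.047)] turn 0.171
--
[(-0.558), (0.068), (0.012)] turn 0.166
[(-0.545), (0.14), (0.012)] turn 0.166
[(-0.522), (0.209), (0.012)] turn 0.166
[(-0.491), (0.275), (0.012)] turn 0.166
[(-0.451), (0.336), (0.012)] turn 0.166
[(-0.404), (0.392), (0.012)] turn 0.166
[(-0.349), (0.441), (0.012)] turn 0.166
[(-0.289), (0.482), (0.012)] turn 0.166
[(-0.224), (0.516), (0.012)] turn 0.166
[(-0.155), (0.541), (0.012)] turn 0.166
--
[(-0.212), (0.423), (0.25)] turn 0.041
[(-0.199), (0.43), (0.25)] turn 0.041
[(-0.185), (0.436), (0.25)] turn 0.041
[(-0.17), (0.442), (0.25)] turn 0.041
--
```

```bash
python3 -m crank '[[1,[-0.48,-0.27,-0.05],[0,0,0.17]],[1,[-0.51,-0.21,-0.05],[0,0,0.17]],[1,[-0.53,-0.14,-0.05],[0,0,0.17]],[1,[-0.55,-0.06,-0.05],[0,0,0.17]],[1,[-0.55,0.01,-0.05],[0,0,0.17]]]'
python3 -m crank '[[1,[-0.55,0.08,-0.05],[0,0,0.17]],[1,[-0.53,0.16,-0.05],[0,0,0.17]],[1,[-0.50,0.22,-0.05],[0,0,0.17]],[1,[-0.47,0.29,-0.05],[0,0,0.17]],[1,[-0.42,0.35,-0.05],[0,0,0.17]]]'
python3 - <<'E'
from h import *
p,s,M=pose();print(p,s)
plan([((.5,-.2,.28),.15),((.453,-.344,.2),.02)])
E
```

```text
clock: 0.6
position: [0.3584, 0.4168, 0.2732]
ee_rot: [0.49, 0.872, -0.0, -0.0]
ft_force: [0.8, -0.3, -0.4]
grip_width: 0.998
clock: 1.1
position: [0.501, 0.2489, 0.2934]
ee_rot: [0.749, 0.663, -0.0, -0.0]
ft_force: [-0.3, 0.2, -0.7]
grip_width: 1.001
[0.50100081 0.24887433 0.29335272] 1.4491556703343444
[(-0.557), (0.067), (0.017)] turn 0.165
[(-0.544), (0.138), (0.017)] turn 0.165
[(-0.521), (0.208), (0.017)] turn 0.165
[(-0.49), (0.274), (0.017)] turn 0.165
[(-0.45), (0.335), (0.017)] turn 0.165
[(-0.403), (0.39), (0.017)] turn 0.165
[(-0.349), (0.439), (0.017)] turn 0.165
[(-0.289), (0.481), (0.017)] turn 0.165
[(-0.225), (0.514), (0.017)] turn 0.165
[(-0.156), (0.539), (0.017)] turn 0.165
--
[(-0.212), (0.423), (0.25)] turn 0.041
[(-0.199), (0.43), (0.25)] turn 0.041
[(-0.185), (0.436), (0.25)] turn 0.041
[(-0.17), (0.442), (0.25)] turn 0.041
--
```

Tracking is accurate, so I'll carry on.

```bash
python3 -m crank '[[1,[-0.56,0.07,0.02],[0,0,0.165]],[1,[-0.54,0.14,0.02],[0,0,0.165]],[1,[-0.52,0.21,0.02],[0,0,0.165]],[1,[-0.49,0.27,0.02],[0,0,0.165]],[1,[-0.45,0.335,0.02],[0,0,0.165]]]'
python3 -m crank '[[1,[-0.40,0.39,0.02],[0,0,0.165]],[1,[-0.35,0.44,0.02],[0,0,0.165]],[1,[-0.29,0.48,0.02],[0,0,0.165]],[1,[-0.225,0.515,0.02],[0,0,0.165]],[1,[-0.155,0.54,0.02],[0,0,0.165]]]'
python3 -m crank '[[1,[-0.21,0.42,0.25],[0,0,0.04]],[1,[-0.2,0.43,0.25],[0,0,0.04]],[1,[-0.185,0.435,0.25],[0,0,0.04]],[1,[-0.17,0.44,0.25],[0,0,0.04]],[1,[0,0,0],[0,0,0]]]'
python3 - <<'E'
from h import *
o=manip.get_obs();im=manip.camera("wrist");cv2.imwrite("pics/w1.png",im)
p,s,M=pose(o);print(p,s);np.save("w1.npy",np.r_[o["position"],o["ee_rot"]])
E
```

```text
clock: 1.6
position: [0.501, 0.0245, 0.285]
ee_rot: [0.921, 0.39, -0.0, -0.0]
ft_force: [0.6, -0.3, 0.9]
grip_width: 1.001
clock: 2.1
position: [0.5026, -0.1998, 0.2772]
ee_rot: [0.997, 0.077, 0.0, -0.0]
ft_force: [1.1, 1.6, 0.5]
grip_width: 1.001
clock: 2.6
position: [0.4531, -0.3465, 0.1947]
ee_rot: [1.0, 0.012, -0.002, 0.0]
ft_force: [0.1, -0.0, 0.6]
grip_width: 1.001
[ 0.45310116 -0.34651237  0.19471777] 0.02455496492536569
```

View pics/w1.png

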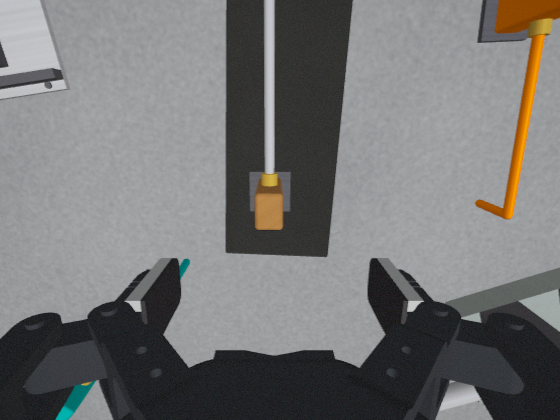

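The wrist view shows the wooden grip's top face at about (255-283, 192-229), its foot at (250-291, 172-212), and the rod straight up around column 269. I'll cast these.

Run:
```python
from h import *
np.set_printoptions(precision=4,suppress=True)
w=np.load("w1.npy");K,c=wristcam(dict(position=w[:3],ee_rot=w[3:]))
f=lambda u,v,z:cast(None,u,v,z,K,c)
for n,u,v,z in [("footFL",249.5,172,.01),("footFR",291,172,.01),("footBL",249.5,212,.01),("footBR",290.5,212,.01),("topL",255.5,210,.084),("topR",283,210,.084),("topback",269,229.5,.084),("topfront",269,193,.084),("rodnear",269.2,170,.053),("rodfar",269.0,5,.053),("matL",226,250,.004),("matR",327,256,.004)]: print(n,f(u,v,z))
```

```text
footFL [ 0.472  -0.3217  0.01  ]
footFR [ 0.473  -0.3619  0.01  ]
footBL [ 0.4316 -0.3219  0.01  ]
footBR [ 0.4326 -0.363   0.01  ]
topL [ 0.4554 -0.3319  0.084 ]
topR [ 0.4559 -0.3527  0.084 ]
topback [ 0.44   -0.3424  0.084 ]
topfront [ 0.4688 -0.3419  0.084 ]
rodnear [ 0.4812 -0.3413  0.053 ]
rodfar [ 0.6016 -0.3387  0.053 ]
matL [ 0.3871 -0.2966  0.004 ]
matR [ 0.3829 -0.4043  0.004 ]
```

```bash
python3 -m crank '[[1,[0,-0.05,0.4],[0,0,0]],[1,[0,0,0.4],[0,0,0]],[1,[0,0,0.4],[0,0,0]],[1,[0,0,0.4],[0,0,0]],[1,[0,0,0.17],[0,0,0]]]' 60
python3 -m crank '[[1,[0,0,0],[0,0,0]],[-1,[0,0,0],[0,0,0]],[-1,[0,0,0],[0,0,0]],[-1,[0,0,0],[0,0,0]],[-1,[0,0,0],[0,0,0]]]' 60
python3 -m crank '[[-1,[0,0,0],[0,0,0]],[-1,[0,0,0],[0,0,0]],[-1,[0,0,0],[0,0,0]],[-1,[0,0,0],[0,0,0]],[-1,[0,0,0],[0,0,0]]]' 60
python3 - <<'E'
from h import *
p,s,M=pose();print(p,s,M[:,2],manip.get_obs()["ft_force"])
cv2.imwrite("pics/w2.png",manip.camera("wrist"))
E
```

```text
clock: 3.15
position: [0.4571, -0.3361, 0.0533]
ee_rot: [1.0, 0.018, -0.001, -0.001]
ft_force: [-0.2, 0.4, 0.3]
grip_width: 1.004
clock: 3.65
position: [0.4578, -0.3385, 0.0565]
ee_rot: [1.0, 0.017, 0.001, 0.0]
ft_force: [-0.5, -2.0, 1.7]
grip_width: 0.329
clock: 4.15
position: [0.4578, -0.3387, 0.0564]
ee_rot: [1.0, 0.016, 0.001, 0.0]
ft_force: [-0.3, 0.4, 7.2]
grip_width: 0.25
[ 0.45775202 -0.33867191  0.05644995] 0.03270947984779615 [ 1.22172323e-03 -4.21287035e-04 -9.99999165e-01] [-0.30285799  0.38133107  7.24068724]
```

View pics/w2.png

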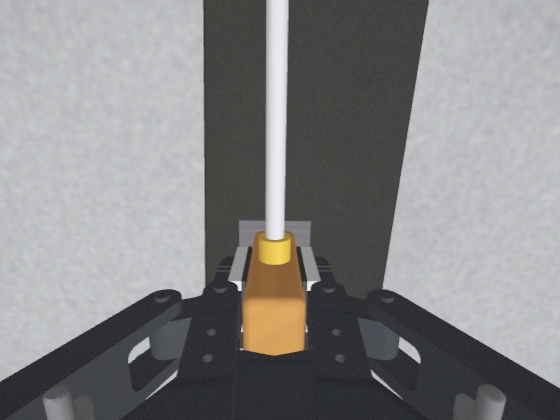

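Grip width 0.25 × 85 mm ≈ 21 mm, which matches the 22 mm block, and the hook is centred between the pads. I'll tighten the grip to 120 N and lift.

```bash
python3 -m crank '[[-1,[0,0,0],[0,0,0]],[-1,[0,0,0],[0,0,0]],[-1,[0,0,-0.1],[0,0,0]],[-1,[0,0,-0.3],[0,0,0]],[-1,[0,0,-0.5],[0,0,0]]]' 120
python3 -m crank '[[-1,[0,0,-0.5],[0,0,0]],[-1,[0,0,-0.5],[0,0,0]],[-1,[0,0,-0.1],[0,0,0]],[-1,[0,0,0],[0,0,0]],[-1,[0,0,0],[0,0,0]]]' 120
python3 - <<'E'
from h import *
o=manip.get_obs();p,s,M=pose(o);print(p,s,M[:,2],o["ft_force"],o["torque"])
np.save("w3.npy",np.r_[o["position"],o["ee_rot"]])
cv2.imwrite("pics/w3.png",manip.camera("wrist"))
cv2.imwrite("pics/s3.png",manip.camera("scene"));cv2.imwrite("pics/t3.png",manip.camera("top"))
a=cv2.imread("pics/s3.png");b=cv2.imread("pics/t3.png")
cv2.imwrite("pics/st3.png",np.hstack([cv2.resize(a[180:340,100:260],None,fx=2.5,fy=2.5),cv2.resize(b[150:270,320:440],(400,400))]))
E
```

```text
clock: 4.7
position: [0.4559, -0.337, 0.1266]
ee_rot: [1.0, 0.017, -0.002, -0.001]
ft_force: [1.1, -0.1, -1.8]
grip_width: 0.241
clock: 5.2
position: [0.4569, -0.3375, 0.2143]
ee_rot: [1.0, 0.017, -0.001, -0.001]
ft_force: [-0.5, 0.6, -2.0]
grip_width: 0.242
[ 0.45688487 -0.33750865  0.21430642] 0.033347301631550356 [-0.00165946  0.00124282 -0.99999785] [-0.45408846  0.64777648 -1.98355013] [-0.01371589  0.11045536 -0.00422691]
```

View pics/w3.png

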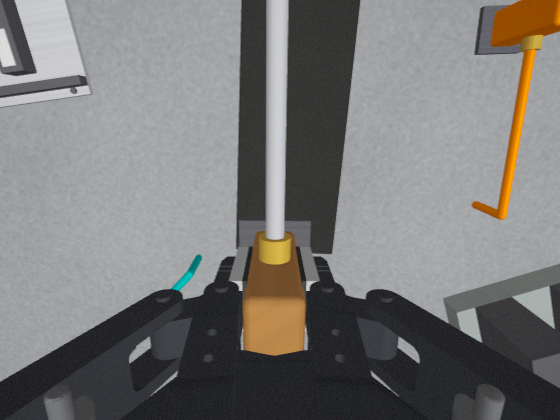

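View pics/st3.png

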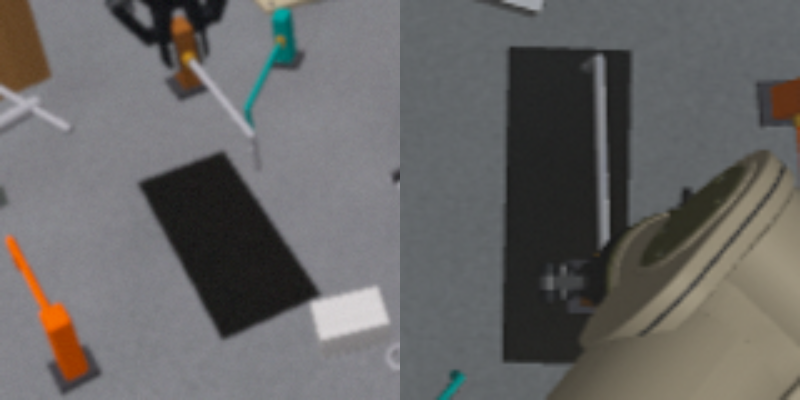

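Run:
```python
from h import *
np.set_printoptions(precision=4,suppress=True)
p=np.array([ 0.45688, -0.33751, 0.21431]);psi=.0333
e=np.array([np.cos(psi),np.sin(psi)])
print("rod far end top",cast("top",379.7,167.1,.2069+.004))
print("tip scene",cast("scene",202.8,246.8,.163))
for dx in(-.004,-.006): print("pred tip",p[:2]+e*(.17+dx))
w=np.load("w3.npy");K,c=wristcam(dict(position=w[:3],ee_rot=w[3:]))
f=lambda u,v,z:cast(None,u,v,z,K,c)
print("footfront",f(240,222,.168),f(310,222,.168)); print("rod",f(275.3,232,.2069),f(276.5,5,.2069))
print(proj("scene",[*(p[:2]+e*.166),.163]))
```

```text
rod far end top [ 0.621  -0.3347  0.2109]
tip scene [ 0.6241 -0.3349  0.163 ]
pred tip [ 0.6228 -0.332 ]
pred tip [ 0.6208 -0.332 ]
footfront [ 0.4708 -0.3177  0.168 ] [ 0.4721 -0.3563  0.168 ]
rod [ 0.4797 -0.3368  0.2069] [ 0.5646 -0.3343  0.2069]
[203.6914 246.0524]
```

The hook is held level, and its tip sits 0.165 m ahead of the TCP and 51 mm below it. Foot, rod and scene view agree on this within 2-3 mm. Next I'll swing it to the open side of the lane.

Run:
```python
from h import *
q=lane(-.255);print(q)
plan([((*q,.2143),1.739)],da=.142)
```

```text
[ 0.63498997 -0.21560121]
[(0.175), (-0.112), (-0.0)] turn -0.167
[(0.188), (-0.088), (-0.0)] turn -0.167
[(0.198), (-0.062), (-0.0)] turn -0.167
[(0.205), (-0.036), (-0.0)] turn -0.167
[(0.208), (-0.009), (-0.0)] turn -0.167
[(0.207), (0.018), (-0.0)] turn -0.167
[(0.203), (0.045), (-0.0)] turn -0.167
[(0.195), (0.071), (-0.0)] turn -0.167
[(0.184), (0.096), (-0.0)] turn -0.167
[(0.17), (0.12), (-0.0)] turn -0.167
[(0.153), (0.141), (-0.0)] turn -0.167
[(0.133), (0.16), (-0.0)] turn -0.167
[(0.111), (0.176), (-0.0)] turn -0.167
--
```

```bash
python3 -m crank '[[-1,[0.175,-0.11,0],[0,0,-0.167]],[-1,[0.19,-0.09,0],[0,0,-0.167]],[-1,[0.2,-0.06,0],[0,0,-0.167]],[-1,[0.205,-0.035,0],[0,0,-0.167]],[-1,[0.21,-0.01,0],[0,0,-0.167]]]'
python3 -m crank '[[-1,[0.21,0.02,0],[0,0,-0.167]],[-1,[0.2,0.045,0],[0,0,-0.167]],[-1,[0.195,0.07,0],[0,0,-0.167]],[-1,[0.185,0.095,0],[0,0,-0.167]],[-1,[0.17,0.12,0],[0,0,-0.167]]]'
python3 -m crank '[[-1,[0.15,0.14,0],[0,0,-0.167]],[-1,[0.13,0.16,0],[0,0,-0.167]],[-1,[0.11,0.175,0],[0,0,-0.167]],[-1,[0,0,0],[0,0,0]],[-1,[0,0,0],[0,0,0]]]'
python3 - <<'E'
from h import *
o=manip.get_obs();p,s,M=pose(o);print(p,s,M[:,2],o["ft_force"],tolane(p))
np.save("w4.npy",np.r_[o["position"],o["ee_rot"]])
cv2.imwrite("pics/w4.png",manip.camera("wrist"))
E
```

```text
clock: 5.85
position: [0.5265, -0.2907, 0.2144]
ee_rot: [0.94, 0.34, -0.001, -0.001]
ft_force: [-0.3, 0.2, -1.7]
grip_width: 0.243
clock: 6.35
position: [0.595, -0.2437, 0.2142]
ee_rot: [0.781, 0.625, -0.001, -0.001]
ft_force: [-0.0, -0.1, -1.4]
grip_width: 0.242
clock: 6.85
position: [0.6353, -0.2169, 0.2145]
ee_rot: [0.647, 0.763, -0.001, -0.001]
ft_force: [0.3, 0.1, -1.6]
grip_width: 0.241
[ 0.63529349 -0.21692639  0.21448337] 1.7345590844151142 [-1.98212907e-03  8.02312564e-05 -9.99998032e-01] [ 0.27986188  0.14634961 -1.638812  ] [-2.56357300e-01 -7.73896172e-05]
```

View pics/w4.png

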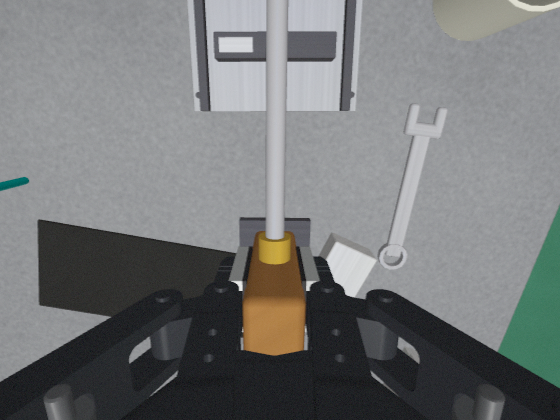

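The wrist view shows the rod centred on the lane. The plate end runs from (195,111) to (354,110), and the stop bar spans rows 32-59. I'll cross-check the lane.

Run:
```python
from h import *
np.set_printoptions(precision=4,suppress=True)
w=np.load("w4.npy");K,c=wristcam(dict(position=w[:3],ee_rot=w[3:]))
f=lambda u,v,z:tolane(cast(None,u,v,z,K,c))
for n,u,v,z in [("plateL",195,111,.006),("plateR",356,110,.006),("stopfaceL",213,32,.024),("stopfaceR",336,31,.024),("stopbackL",215,61,.024)]: print(n,f(u,v,z))
```

```text
plateL [-0.178   0.0777]
plateR [-0.1778 -0.0822]
stopfaceL [-0.112   0.0527]
stopfaceR [-0.1117 -0.0558]
stopbackL [-0.1355  0.0522]
```

```bash
python3 -m crank '[[-1,[0,0,0.3],[0,0,-0.006]],[-1,[0,0,0.4],[0,0,0]],[-1,[0,0,0.4],[0,0,0]],[-1,[0,0,0.13],[0,0,0]],[-1,[0,0,0],[0,0,0]]]'
python3 -m crank '[[-1,[0.2,0,0],[0,0,0]],[-1,[0.3,0,0],[0,0,0]],[-1,[0.3,0,0],[0,0,0]],[-1,[0.2,0,0],[0,0,0]],[-1,[0,0,0],[0,0,0]]]'
python3 - <<'E'
from h import *
o=manip.get_obs();p,s,M=pose(o);print(p,s,M[:,2],o["ft_force"],tolane(p))
cv2.imwrite("pics/s5.png",cv2.resize(manip.camera("scene")[130:310,200:420],None,fx=3.2,fy=3.2,interpolation=2))
E
```

```text
clock: 7.4
position: [0.6346, -0.2169, 0.116]
ee_rot: [0.645, 0.765, -0.001, -0.001]
ft_force: [0.4, 0.4, -1.6]
grip_width: 0.244
clock: 7.9
position: [0.6231, -0.1339, 0.1188]
ee_rot: [0.642, 0.767, 0.001, 0.0]
ft_force: [0.1, -0.1, -2.2]
grip_width: 0.243
[ 0.62312342 -0.13391171  0.11878382] 1.7467730048182866 [ 0.00222391  0.00183629 -0.99999584] [ 0.11442947 -0.14366777 -2.1656941 ] [-0.17247678 -0.00197669]
```

View pics/s5.png

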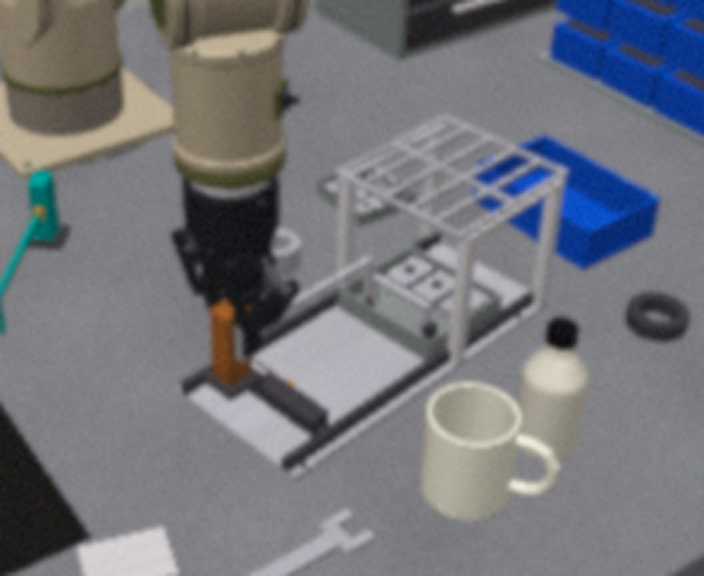

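The hook is poised on the lane axis with its tip just short of the guard. I'll move in another 65 mm over the bail.

```bash
python3 -m crank '[[-1,[0.2,0,0],[0,0,0.01]],[-1,[0.3,0,0],[0,0,0]],[-1,[0.2,0,0],[0,0,0]],[-1,[0.11,0,0],[0,0,0]],[-1,[0,0,0],[0,0,0]]]'
python3 - <<'E'
from h import *
o=manip.get_obs();p,s,M=pose(o);print(p,s,M[:,2],o["ft_force"],tolane(p))
cv2.imwrite("pics/s6.png",cv2.resize(manip.camera("scene")[150:290,250:400],None,fx=4,fy=4,interpolation=2))
cv2.imwrite("pics/t6.png",cv2.resize(manip.camera("top")[135:235,145:315],None,fx=4.7,fy=4.7,interpolation=2))
o=manip.get_obs();p,s,M=pose(o)
tip=p+M@[.165,0,.0514];print("tip",tip,tolane(tip),proj("scene",tip))
E
```

```text
clock: 8.45
position: [0.6117, -0.0729, 0.1175]
ee_rot: [0.646, 0.763, 0.0, 0.0]
ft_force: [-0.2, 0.9, -2.2]
grip_width: 0.243
[ 0.61170914 -0.07291092  0.11752701] 1.7363613320513804 [ 3.46274254e-04  4.04829159e-04 -9.99999858e-01] [-0.16853521  0.91493064 -2.1920935 ] [-0.11042601 -0.00093575]
tip [0.58481631 0.08783305 0.06595826] [ 0.05255157 -0.00133286] [327.57017108 213.72805393]
```

View pics/s6.png

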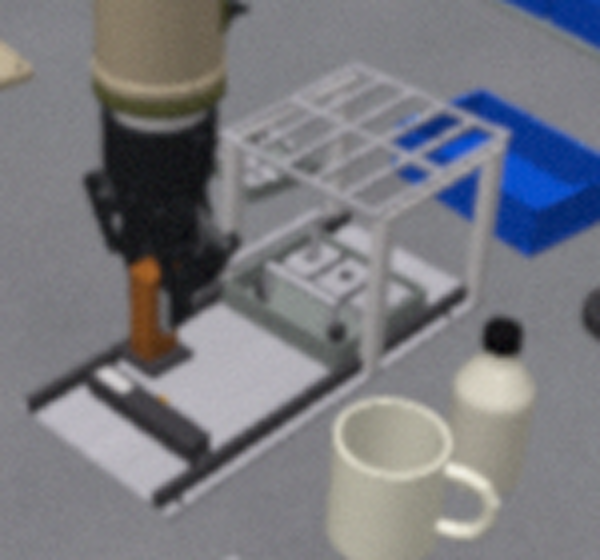

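View pics/t6.png

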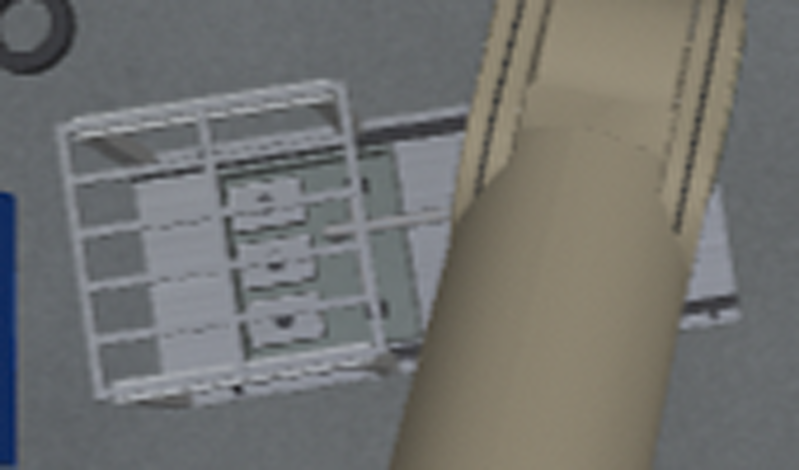

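The top view shows the rod end at about zoom (325,236), past the bail lugs at (364,186) and (383,309). I'll convert that.

Run:
```python
from h import *
np.set_printoptions(precision=4,suppress=True)
z1=lambda x,y,z: tolane(cast("top",145+(x+.5)/4.7-.5,135+(y+.5)/4.7-.5,z))
print("rodend",z1(325,236,.110),"lugs",z1(364,186,.018),z1(383,309,.018),z1(364,186,.046),z1(383,309,.046))
print("block front edge",z1(303,205,.025),z1(322,300,.025))
b=lane(.040);import itertools
for z in (.046,): print("exp bail bar px",[ (proj("top",[*lane(.040,y),z])-[145,135])*4.7 for y in(-.033,0,.033)])
```

```text
rodend [ 0.0548 -0.0002] lugs [ 0.038  -0.0388] [0.0381 0.0385] [ 0.0351 -0.0347] [0.0352 0.041 ]
block front edge [ 0.0761 -0.0321] [0.0735 0.0277]
exp bail bar px [array([354.5019, 188.114 ]), array([362.8451, 241.7139]), array([371.2075, 295.437 ])]
```

The peg axis is at lane x about 51-52, the bail at about 39, and the block faces at about 74. I'll go 6 mm further in and lower the tip to about 31 mm; the foot will then clear the stop bar by about 6 mm.

```bash
python3 -m crank '[[-1,[0.08,0,0],[0,0,0]],[-1,[0,0,0],[0,0,0]],[-1,[0,0,0.15],[0,0,0]],[-1,[0,0,0.15],[0,0,0]],[-1,[0,0,0.13],[0,0,0]]]'
python3 -m crank '[[-1,[0,0,0],[0,0,0]],[-1,[0,0,0],[0,0,0]],[-1,[0,0,0],[0,0,0]],[-1,[0,0,0],[0,0,0]],[-1,[0,0,0],[0,0,0]]]'
python3 - <<'E'
from h import *
cv2.imwrite("pics/t7.png",cv2.resize(manip.camera("top")[135:235,145:315],None,fx=4.7,fy=4.7,interpolation=2))
o=manip.get_obs();p,s,M=pose(o)
tip=p+M@[.165,0,.0514];print(p,s,o["ft_force"],o["torque"],M[:,2],"tip",tip,tolane(tip))
E
```

```text
clock: 9.05
position: [0.6099, -0.0677, 0.0811]
ee_rot: [0.647, 0.763, -0.0, -0.001]
ft_force: [0.3, -0.4, -1.9]
grip_width: 0.241
clock: 9.55
position: [0.6107, -0.0675, 0.0833]
ee_rot: [0.647, 0.763, 0.0, 0.0]
ft_force: [-0.4, -0.2, -1.7]
grip_width: 0.239
[ 0.61068901 -0.06751154  0.0832457 ] 1.735037810205552 [ 0.19666795  0.2485726  -2.87552814] [-0.06051408 -0.02183345 -0.01150162] [ 5.64978984e-04  1.14944555e-04 -9.99999834e-01] tip [0.58373988 0.09527391 0.03184918] [ 0.06006762 -0.00151731]
```

View pics/t7.png

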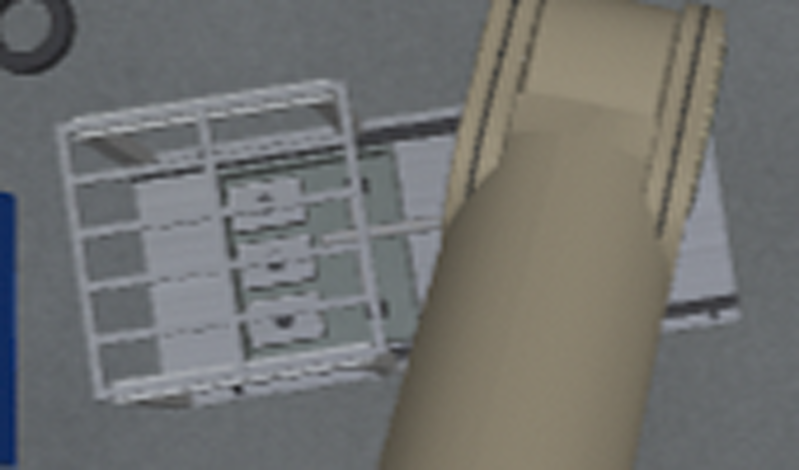

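No contact so far: the force is only the hook's weight, and the rod is centred over the bail gap. I'll pull slowly toward lane -x (tool -x) and watch for bail contact.

```bash
cat >> h.py <<'E'
def st():
    o=manip.get_obs();p,s,M=pose(o); tip=p+M@[.165,0,.0514]; e=np.r_[np.cos(LY),np.sin(LY),0]
    print("t",round(o["clock"],2),"tip lane",np.round(tolane(tip)*1000,1),"z",round(tip[2]*1000,1),"psi",round(s,4),"Fx lane",round(float(o["ft_force"]@e),2),"Fz",round(float(o["ft_force"][2]),2),"grip",round(o["grip_width"],3),"tilt",np.round(M[:2,2],4))
E
python3 -m crank '[[-1,[-0.04,0,0.015],[0,0,0]],[-1,[-0.04,0,0],[0,0,0]],[-1,[-0.04,0,0],[0,0,0]],[-1,[-0.04,0,0],[0,0,0]],[-1,[-0.02,0,0],[0,0,0]]]' >/dev/null
python3 -c "
from h import *;st()"
python3 -m crank '[[-1,[-0.025,0,0],[0,0,0]],[-1,[-0.025,0,0],[0,0,0]],[-1,[-0.025,0,0],[0,0,0]],[-1,[-0.025,0,0],[0,0,0]],[-1,[-0.025,0,0],[0,0,0]]]' >/dev/null
python3 -c "
from h import *;st()"
```

```text
t 10.1 tip lane [46.6 -1.2] z 30.3 psi 1.7355 Fx lane 6.61 Fz -3.05 grip 0.24 tilt [-0.0007  0.0016]
t 10.6 tip lane [37.2 -1.1] z 30.3 psi 1.7363 Fx lane 4.67 Fz -2.2 grip 0.24 tilt [-0.0009  0.0018]
```

The bail is hooked at about 5-6 N and the tray is sliding. I'll drag on.

```bash
python3 -m crank '[[-1,[-0.04,0,0],[0,0,0]],[-1,[-0.05,0,0],[0,0,0]],[-1,[-0.06,0,0],[0,0,0]],[-1,[-0.06,0,0],[0,0,0]],[-1,[-0.06,0,0],[0,0,0]]]' >/dev/null
python3 -c "
from h import *;st()"
python3 -m crank '[[-1,[-0.06,0,0],[0,0,0]],[-1,[-0.06,0,0],[0,0,0]],[-1,[-0.06,0,0],[0,0,0]],[-1,[-0.06,0,0],[0,0,0]],[-1,[-0.06,0,0],[0,0,0]]]' >/dev/null
python3 -c "
from h import *;st()
cv2.imwrite('pics/t8.png',cv2.resize(manip.camera('top')[135:235,145:315],None,fx=4.7,fy=4.7,interpolation=2))
cv2.imwrite('pics/s8.png',cv2.resize(manip.camera('scene')[150:290,220:370],None,fx=4,fy=4,interpolation=2))"
```

```text
t 11.1 tip lane [15.5 -1. ] z 30.3 psi 1.7363 Fx lane 5.0 Fz -2.96 grip 0.244 tilt [-0.0009  0.0019]
t 11.6 tip lane [-8.4 -0.9] z 30.3 psi 1.7363 Fx lane 6.16 Fz -2.45 grip 0.244 tilt [-0.001  0.002]
```

View pics/t8.png

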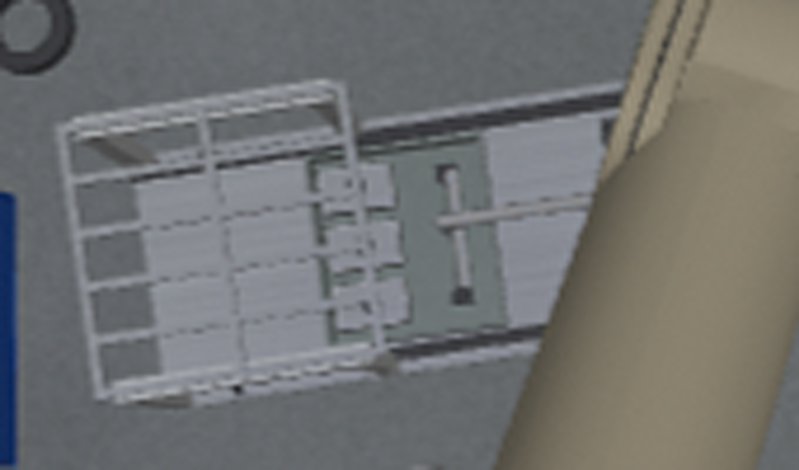

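View pics/s8.png

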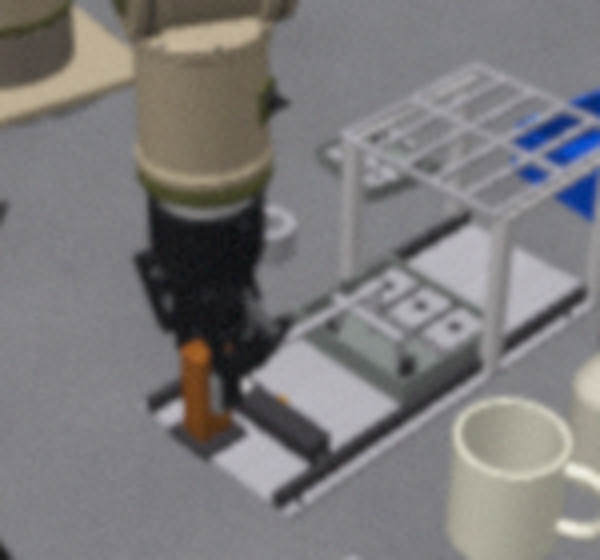

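The top view shows the rod end behind the bail bar at (445,222), and the tray dragging square with its front edge from (488,133) to (508,325). I'll compute the remaining distance.

```bash
python3 - <<'E'
from h import *
z1=lambda x,y,z: tolane(cast("top",145+(x+.5)/4.7-.5,135+(y+.5)/4.7-.5,z))
print(z1(488,133,.03),z1(508,325,.03))
E
python3 -m crank '[[-1,[-0.06,0,0],[0,0,0]],[-1,[-0.06,0,0],[0,0,0]],[-1,[-0.06,0,0],[0,0,0]],[-1,[-0.06,0,0],[0,0,0]],[-1,[-0.06,0,0],[0,0,0]]]' >/dev/null
python3 -c "
from h import *;st()"
```

```text
[-0.04342573 -0.05748529] [-0.03710121  0.06135442]
t 12.2 tip lane [-32.5  -0.9] z 30.2 psi 1.7362 Fx lane 5.87 Fz -2.93 grip 0.243 tilt [-0.0008  0.0016]
```

```bash
python3 -m crank '[[-1,[-0.06,0,0],[0,0,0]],[-1,[-0.06,0,0],[0,0,0]],[-1,[-0.06,0,0],[0,0,0]],[-1,[-0.06,0,0],[0,0,0]],[-1,[-0.06,0,0],[0,0,0]]]' >/dev/null
python3 -c "
from h import *;st()"
python3 -m crank '[[-1,[-0.03,0,0],[0,0,0]],[-1,[-0.03,0,0],[0,0,0]],[-1,[-0.03,0,0],[0,0,0]],[-1,[-0.03,0,0],[0,0,0]],[-1,[-0.03,0,0],[0,0,0]]]' >/dev/null
python3 -c "
from h import *;st()
cv2.imwrite('pics/t9.png',cv2.resize(manip.camera('top')[135:235,145:315],None,fx=4.7,fy=4.7,interpolation=2))"
```

```text
t 12.7 tip lane [-56.5  -0.8] z 30.2 psi 1.7361 Fx lane 5.33 Fz -2.44 grip 0.244 tilt [-0.0009  0.0017]
t 13.2 tip lane [-68.4  -0.8] z 30.2 psi 1.7361 Fx lane 5.79 Fz -2.93 grip 0.244 tilt [-0.0009  0.0017]
```

View pics/t9.png

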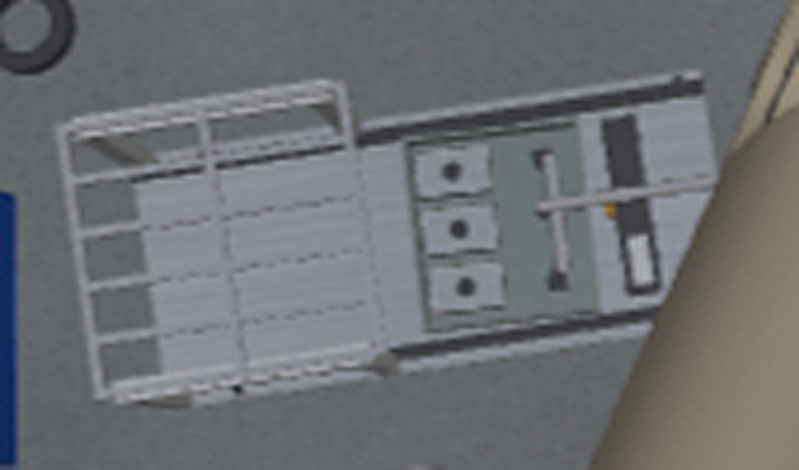

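About 13 mm is left to the bar, and the tray is yawed slightly (about 0.05). I'll slow down.

```bash
python3 -m crank '[[-1,[-0.025,0,0],[0,0,0]],[-1,[-0.025,0,0],[0,0,0]],[-1,[-0.025,0,0],[0,0,0]],[-1,[-0.02,0,0],[0,0,0]],[-1,[-0.02,0,0],[0,0,0]]]' >/dev/null
python3 -c "
from h import *;st()"
python3 -m crank '[[-1,[-0.0125,0,0],[0,0,0]],[-1,[-0.0125,0,0],[0,0,0]],[-1,[-0.0125,0,0],[0,0,0]],[-1,[0,0,0],[0,0,0]],[-1,[0,0,0],[0,0,0]]]' >/dev/null
python3 -c "
from h import *;st()"
```

```text
t 13.75 tip lane [-77.6  -0.7] z 30.2 psi 1.7361 Fx lane 5.9 Fz -1.57 grip 0.235 tilt [-0.0009  0.0018]
t 14.25 tip lane [-80.6  -0.7] z 30.2 psi 1.736 Fx lane 5.91 Fz -1.56 grip 0.244 tilt [-0.0009  0.0017]
```

```bash
python3 -m crank '[[-1,[-0.0125,0,0],[0,0,0]],[-1,[-0.0125,0,0],[0,0,0]],[-1,[0,0,0],[0,0,0]],[-1,[0,0,0],[0,0,0]],[-1,[0,0,0],[0,0,0]]]' >/dev/null
python3 -c "
from h import *;st()"
python3 -m crank '[[-1,[-0.0125,0,0],[0,0,0]],[-1,[-0.0125,0,0],[0,0,0]],[-1,[0,0,0],[0,0,0]],[-1,[0,0,0],[0,0,0]],[-1,[0,0,0],[0,0,0]]]' >/dev/null
python3 -c "
from h import *;st()
cv2.imwrite('pics/t10.png',cv2.resize(manip.camera('top')[135:235,145:315],None,fx=4.7,fy=4.7,interpolation=2))"
```

```text
t 14.75 tip lane [-82.2  -0.7] z 30.2 psi 1.7363 Fx lane 7.18 Fz -2.34 grip 0.241 tilt [-0.0011  0.0021]
t 15.25 tip lane [-83.6  -0.6] z 30.1 psi 1.7368 Fx lane 7.65 Fz -2.73 grip 0.238 tilt [-0.0016  0.0029]
```

View pics/t10.png

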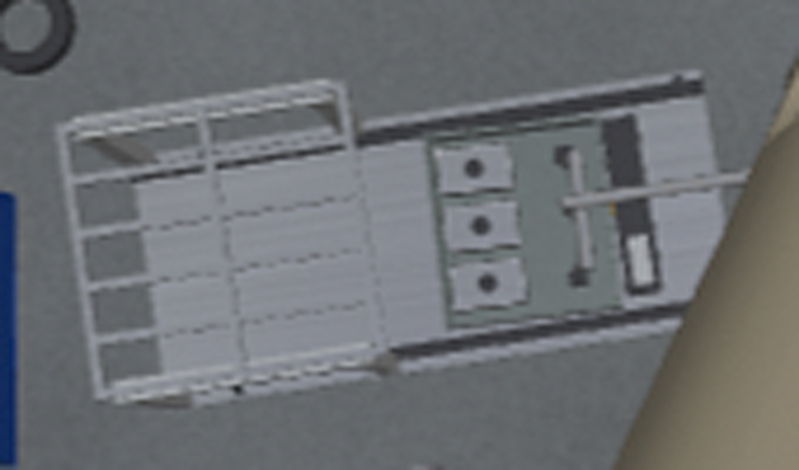

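The upper corner has met the bar; the lower side still has a small gap, and the force is rising. I'll continue in 1 mm steps.

```bash
python3 -m crank '[[-1,[-0.0125,0,0],[0,0,0]],[-1,[-0.0125,0,0],[0,0,0]],[-1,[0,0,0],[0,0,0]],[-1,[0,0,0],[0,0,0]],[-1,[0,0,0],[0,0,0]]]' >/dev/null
python3 -c "
from h import *;st()"
python3 -m crank '[[-1,[-0.0125,0,0],[0,0,0]],[-1,[-0.0125,0,0],[0,0,0]],[-1,[0,0,0],[0,0,0]],[-1,[0,0,0],[0,0,0]],[-1,[0,0,0],[0,0,0]]]' >/dev/null
python3 -c "
from h import *;st()
cv2.imwrite('pics/t11.png',cv2.resize(manip.camera('top')[135:235,145:315],None,fx=4.7,fy=4.7,interpolation=2))"
```

```text
t 15.8 tip lane [-85.4  -0.2] z 30.0 psi 1.737 Fx lane 8.75 Fz -2.96 grip 0.244 tilt [-0.0024  0.003 ]
t 16.3 tip lane [-86.8  -0.1] z 29.9 psi 1.7374 Fx lane 9.39 Fz -2.87 grip 0.241 tilt [-0.0029  0.0038]
```

View pics/t11.png

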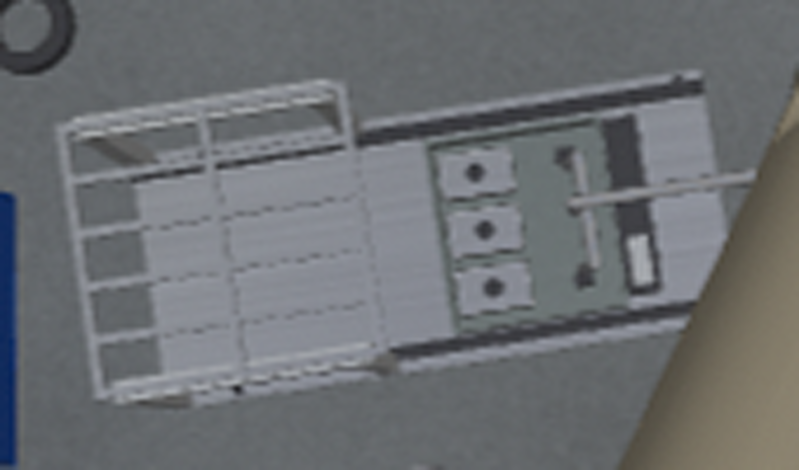

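It's squaring up against the bar. I'll pull on toward 13 N.

```bash
python3 -m crank '[[-1,[-0.0125,0,0],[0,0,0]],[-1,[-0.0125,0,0],[0,0,0]],[-1,[0,0,0],[0,0,0]],[-1,[0,0,0],[0,0,0]],[-1,[0,0,0],[0,0,0]]]' >/dev/null
python3 -c "
from h import *;st()"
python3 -m crank '[[-1,[-0.0125,0,0],[0,0,0]],[-1,[0,0,0],[0,0,0]],[-1,[0,0,0],[0,0,0]],[-1,[0,0,0],[0,0,0]],[-1,[0,0,0],[0,0,0]]]' >/dev/null
python3 -c "
from h import *;st()"
```

```text
t 16.85 tip lane [-88.   -0.1] z 29.8 psi 1.738 Fx lane 12.1 Fz -2.93 grip 0.242 tilt [-0.0034  0.0047]
t 17.35 tip lane [-88.6  -0.1] z 29.8 psi 1.7383 Fx lane 11.98 Fz -3.92 grip 0.243 tilt [-0.0036  0.0052]
```

```bash
python3 -m crank '[[-1,[-0.01,0,0],[0,0,0]],[-1,[0,0,0],[0,0,0]],[-1,[0,0,0],[0,0,0]],[-1,[0,0,0],[0,0,0]],[-1,[0,0,0],[0,0,0]]]' >/dev/null
python3 -c "
from h import *;st()
cv2.imwrite('pics/t12.png',cv2.resize(manip.camera('top')[135:235,145:315],None,fx=4.7,fy=4.7,interpolation=2));st()
cv2.imwrite('pics/s12.png',cv2.resize(manip.camera('scene')[180:290,200:350],None,fx=4.5,fy=4.5,interpolation=2));st()"
```

```text
t 17.85 tip lane [-89.1  -0.1] z 29.7 psi 1.7384 Fx lane 13.54 Fz -3.53 grip 0.242 tilt [-0.0038  0.0055]
t 17.9 tip lane [-89.   -0.1] z 29.7 psi 1.7384 Fx lane 14.15 Fz -4.45 grip 0.236 tilt [-0.0039  0.0055]
t 17.95 tip lane [-89.1  -0.1] z 29.7 psi 1.7384 Fx lane 13.91 Fz -3.82 grip 0.248 tilt [-0.0039  0.0055]
```

View pics/t12.png

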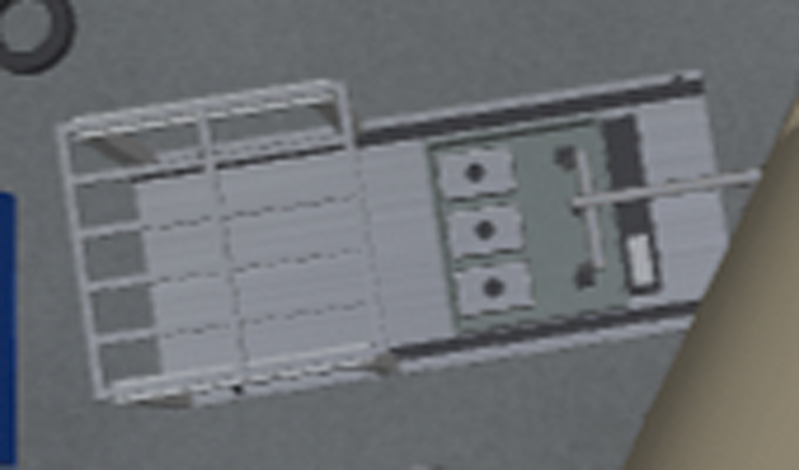

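View pics/s12.png

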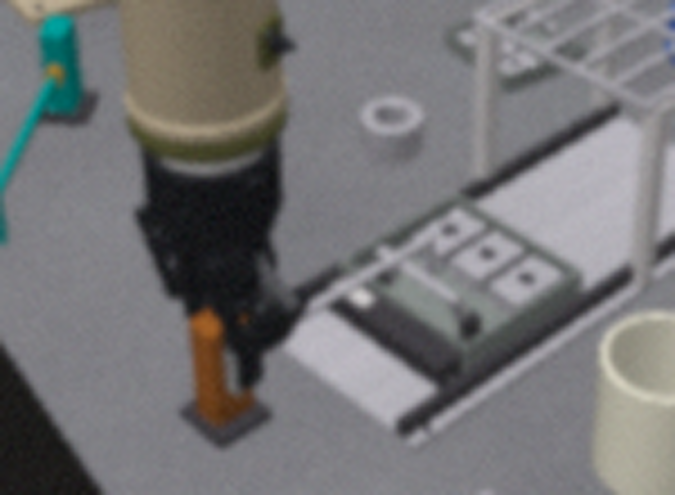

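The tray sits flush against the bar and the plunger is no longer visible, at about 13.5-14 N. I'll ease off a touch and hold for about 1 s.

```bash
python3 -m crank '[[-1,[0.005,0,0],[0,0,0]],[-1,[0,0,0],[0,0,0]],[-1,[0,0,0],[0,0,0]],[-1,[0,0,0],[0,0,0]],[-1,[0,0,0],[0,0,0]]]' >/dev/null
python3 -c "
from h import *;st()"
python3 -m crank '[[-1,[0,0,0],[0,0,0]],[-1,[0,0,0],[0,0,0]],[-1,[0,0,0],[0,0,0]],[-1,[0,0,0],[0,0,0]],[-1,[0,0,0],[0,0,0]]]' >/dev/null
python3 -c "
from h import *;st()"
```

```text
t 18.45 tip lane [-88.8  -0.1] z 29.7 psi 1.7383 Fx lane 13.51 Fz -3.95 grip 0.238 tilt [-0.0038  0.0054]
t 18.95 tip lane [-88.8  -0.1] z 29.7 psi 1.7383 Fx lane 13.52 Fz -2.72 grip 0.244 tilt [-0.0037  0.0055]
```

Held for more than 1 s at about 13.5 N. Now I'll unload: move the peg +16 mm to the middle of the gap between bail and blocks.

```bash
python3 -m crank '[[-1,[0.03,0,0],[0,0,0]],[-1,[0.03,0,0],[0,0,0]],[-1,[0.03,0,0],[0,0,0]],[-1,[0.03,0,0],[0,0,0]],[-1,[0.03,0,0],[0,0,0]]]' >/dev/null
python3 -c "
from h import *;st()"
python3 -m crank '[[-1,[0.03,0,0],[0,0,0]],[-1,[0.015,0,0],[0,0,0]],[-1,[0,0,0],[0,0,0]],[-1,[0,0,0],[0,0,0]],[-1,[0,0,0],[0,0,0]]]' >/dev/null
python3 -c "
from h import *;st()
cv2.imwrite('pics/t13.png',cv2.resize(manip.camera('top')[135:235,145:315],None,fx=4.7,fy=4.7,interpolation=2))"
```

```text
t 19.45 tip lane [-81.   -0.3] z 30.1 psi 1.7356 Fx lane 1.87 Fz -2.4 grip 0.242 tilt [-0.001   0.0003]
t 19.95 tip lane [-78.4  -0.9] z 30.4 psi 1.7345 Fx lane 0.05 Fz -1.69 grip 0.241 tilt [ 0.0004 -0.0003]
```

View pics/t13.png

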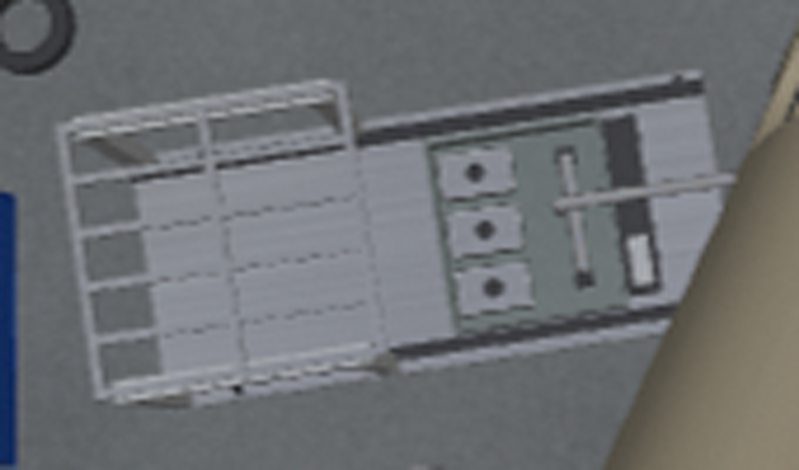

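The force is zero, the bail stands up again and the tray is still flush. I'll move 7 mm further, clear of the bail, then lift straight up.

```bash
python3 -m crank '[[-1,[0.03,0,0],[0,0,0]],[-1,[0.03,0,0],[0,0,0]],[-1,[0.03,0,0],[0,0,0]],[-1,[0,0,0],[0,0,0]],[-1,[0,0,0],[0,0,0]]]' >/dev/null
python3 -c "
from h import *;st()"
python3 -m crank '[[-1,[0,0,-0.06],[0,0,0]],[-1,[0,0,-0.1],[0,0,0]],[-1,[0,0,-0.15],[0,0,0]],[-1,[0,0,-0.15],[0,0,0]],[-1,[0,0,-0.15],[0,0,0]]]' >/dev/null
python3 -c "
from h import *;st()"
```

```text
t 20.5 tip lane [-70.6  -0.8] z 30.3 psi 1.7353 Fx lane 0.0 Fz -1.84 grip 0.24 tilt [0.     0.0001]
t 21.0 tip lane [-70.9  -1.1] z 80.7 psi 1.7349 Fx lane -0.43 Fz -1.39 grip 0.243 tilt [ 0.001  -0.0001]
```

```bash
python3 -m crank '[[-1,[0,0,-0.25],[0,0,0]],[-1,[0,0,-0.35],[0,0,0]],[-1,[0,0,-0.35],[0,0,0]],[-1,[0,0,-0.25],[0,0,0]],[-1,[0,0,0],[0,0,0]]]' >/dev/null
python3 -c "
from h import *;st()
print(pose()[:2])
plan([((.452,-.353,.225),-.014)],da=.14)
cv2.imwrite('pics/t14.png',cv2.resize(manip.camera('top')[135:235,145:315],None,fx=4.7,fy=4.7,interpolation=2))"
```

```text
t 21.5 tip lane [-71.7  -2.3] z 179.0 psi 1.7349 Fx lane 0.02 Fz -1.73 grip 0.242 tilt [ 0.006  -0.0011]
(array([ 0.63320737, -0.19722542,  0.23075617]), np.float64(1.734880632998058))
[(-0.119), (-0.196), (0.006)] turn 0.171
[(-0.145), (-0.179), (0.006)] turn 0.171
[(-0.167), (-0.158), (0.006)] turn 0.171
[(-0.187), (-0.134), (0.006)] turn 0.171
[(-0.203), (-0.107), (0.006)] turn 0.171
[(-0.216), (-0.079), (0.006)] turn 0.171
[(-0.224), (-0.05), (0.006)] turn 0.171
[(-0.229), (-0.019), (0.006)] turn 0.171
[(-0.229), (0.012), (0.006)] turn 0.171
[(-0.226), (0.042), (0.006)] turn 0.171
[(-0.218), (0.072), (0.006)] turn 0.171
[(-0.206), (0.101), (0.006)] turn 0.171
[(-0.191), (0.128), (0.006)] turn 0.171
--
```

View pics/t14.png

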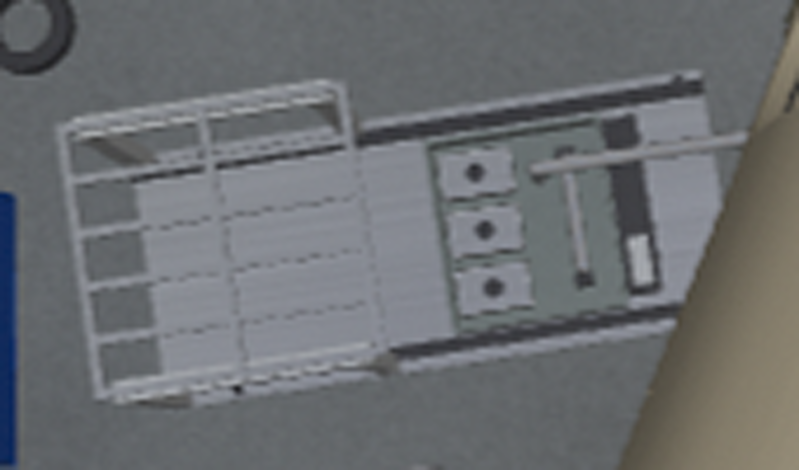

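The hook is clear and the tray is still flush, with the bail upright. I'll swing back to the mat.

```bash
python3 -m crank '[[-1,[-0.12,-0.195,0],[0,0,0.171]],[-1,[-0.145,-0.18,0],[0,0,0.171]],[-1,[-0.165,-0.16,0],[0,0,0.171]],[-1,[-0.185,-0.135,0],[0,0,0.171]],[-1,[-0.2,-0.105,0],[0,0,0.171]]]'
python3 -m crank '[[-1,[-0.215,-0.08,0],[0,0,0.171]],[-1,[-0.225,-0.05,0],[0,0,0.171]],[-1,[-0.23,-0.02,0],[0,0,0.171]],[-1,[-0.23,0.01,0],[0,0,0.171]],[-1,[-0.225,0.04,0],[0,0,0.171]]]'
python3 -m crank '[[-1,[-0.22,0.07,0],[0,0,0.171]],[-1,[-0.205,0.1,0],[0,0,0.171]],[-1,[-0.19,0.13,0],[0,0,0.171]],[-1,[0,0,0],[0,0,0]],[-1,[0,0,0],[0,0,0]]]'
python3 - <<'E'
from h import *
o=manip.get_obs();p,s,M=pose(o);print(p,s,M[:,2],o["ft_force"])
np.save("w5.npy",np.r_[o["position"],o["ee_rot"]])
cv2.imwrite("pics/w5.png",manip.camera("wrist"))
plan([((.452,-.353,.09),-.014)])
E
```

```text
clock: 22.05
position: [0.561, -0.2562, 0.225]
ee_rot: [0.863, 0.505, -0.001, -0.001]
ft_force: [0.4, -0.1, -2.5]
grip_width: 0.248
clock: 22.55
position: [0.4911, -0.3158, 0.2252]
ee_rot: [0.981, 0.192, -0.001, -0.001]
ft_force: [0.5, 0.1, -2.0]
grip_width: 0.238
clock: 23.05
position: [0.4503, -0.3513, 0.2256]
ee_rot: [1.0, -0.005, -0.0, -0.0]
ft_force: [0.2, -0.0, -2.3]
grip_width: 0.248
[ 0.45034726 -0.351279    0.22564684] -0.009032617285092906 [-9.75998921e-04  9.20072740e-04 -9.99999100e-01] [ 0.24171355 -0.0351197  -2.29108141]
[(0.005), (0.009), (0.566)] turn 0.003
[(0.005), (0.009), (0.566)] turn 0.003
[(0.005), (0.009), (0.566)] turn 0.003
--
```

View pics/w5.png

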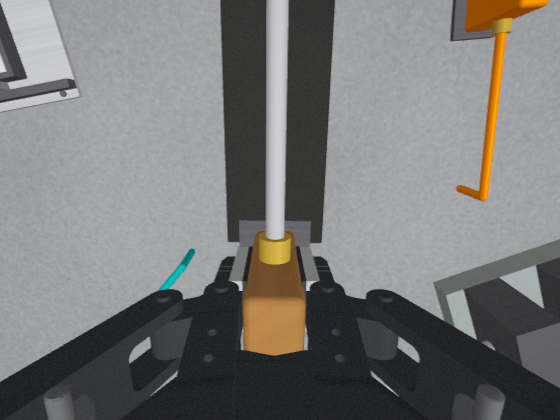

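The rod is centred and parallel on the mat. I'll lower it, then feel for contact.

```bash
python3 -m crank '[[-1,[0.005,0.01,0.4],[0,0,0]],[-1,[0.005,0.01,0.5],[0,0,0]],[-1,[0.005,0,0.4],[0,0,0]],[-1,[0,0,0.4],[0,0,0]],[-1,[0,0,0.1],[0,0,0]]]'
python3 -m crank '[[-1,[0,0,0.1],[0,0,0]],[-1,[0,0,0.05],[0,0,0]],[-1,[0,0,0],[0,0,0]],[-1,[0,0,0],[0,0,0]],[-1,[0,0,0],[0,0,0]]]'
python3 -c "
from h import *;st();print(pose())"
```

```text
clock: 23.6
position: [0.4508, -0.3511, 0.0789]
ee_rot: [1.0, -0.004, -0.002, -0.001]
ft_force: [0.6, 1.2, -2.3]
grip_width: 0.247
clock: 24.1
position: [0.4522, -0.3536, 0.0713]
ee_rot: [1.0, -0.005, 0.001, 0.0]
ft_force: [-0.8, -0.1, -1.8]
grip_width: 0.244
t 24.1 tip lane [-389.9   40.9] z 20.2 psi -0.0108 Fx lane -0.01 Fz -1.82 grip 0.244 tilt [ 0.0013 -0.0004]
(array([ 0.45222308, -0.35363209,  0.07134241]), np.float64(-0.010786355071350366), array([[ 9.99940915e-01, -1.07866875e-02,  1.34664688e-03],
       [-1.07861361e-02, -9.99941741e-01, -4.16058401e-04],
       [ 1.35105632e-03,  4.01508702e-04, -9.99999007e-01]]))
```

Contact is expected at TCP z of about 0.056.

```bash
python3 -m crank '[[-1,[0,0,0.05],[0,0,0]],[-1,[0,0,0.05],[0,0,0]],[-1,[0,0,0.03],[0,0,0]],[-1,[0,0,0.0],[0,0,0]],[-1,[0,0,0],[0,0,0]]]'
python3 -m crank '[[-1,[0,0,0.02],[0,0,0]],[-1,[0,0,0.02],[0,0,0]],[-1,[0,0,0],[0,0,0]],[-1,[0,0,0],[0,0,0]],[-1,[0,0,0],[0,0,0]]]'
python3 -c "
from h import *;st()"
```

```text
clock: 24.6
position: [0.4517, -0.3534, 0.06]
ee_rot: [1.0, -0.006, -0.0, -0.0]
ft_force: [-0.4, -0.3, -2.9]
grip_width: 0.244
clock: 25.1
position: [0.4518, -0.3534, 0.0569]
ee_rot: [1.0, -0.005, 0.0, -0.0]
ft_force: [-0.6, -0.8, -1.3]
grip_width: 0.242
t 25.1 tip lane [-389.6   41.3] z 5.6 psi -0.011 Fx lane -0.71 Fz -1.33 grip 0.242 tilt [0.0002 0.    ]
```

```bash
python3 -m crank '[[-1,[0,0,0.012],[0,0,0]],[-1,[0,0,0],[0,0,0]],[-1,[0,0,0],[0,0,0]],[-1,[0,0,0],[0,0,0]],[-1,[0,0,0],[0,0,0]]]'
python3 -m crank '[[-1,[0,0,0.006],[0,0,0]],[-1,[0,0,0],[0,0,0]],[-1,[0,0,0],[0,0,0]],[-1,[0,0,0],[0,0,0]],[-1,[0,0,0],[0,0,0]]]'
```

```text
clock: 25.6
position: [0.4518, -0.3535, 0.0566]
ee_rot: [1.0, -0.006, 0.0, -0.0]
ft_force: [-2.8, 1.9, 7.7]
grip_width: 0.241
clock: 26.1
position: [0.4518, -0.3536, 0.0565]
ee_rot: [1.0, -0.006, 0.0, -0.0]
ft_force: [-4.4, 3.6, 13.5]
grip_width: 0.243
```

It's in contact with the mat. I'll ease off 0.5 mm and open.

```bash
python3 -m crank '[[-1,[0,0,-0.008],[0,0,0]],[-1,[0,0,0],[0,0,0]],[-1,[0,0,0],[0,0,0]],[-1,[0,0,0],[0,0,0]],[-1,[0,0,0],[0,0,0]]]' 20
python3 -m crank '[[0.3,[0,0,0],[0,0,0]],[0.3,[0,0,0],[0,0,0]],[0.3,[0,0,0],[0,0,0]],[0.3,[0,0,0],[0,0,0]],[0.3,[0,0,0],[0,0,0]]]'
python3 - <<'E'
from h import *
st();cv2.imwrite("pics/w6.png",manip.camera("wrist"))
E
```

```text
clock: 26.6
position: [0.4518, -0.3535, 0.0566]
ee_rot: [1.0, -0.006, 0.0, -0.0]
ft_force: [-2.7, 2.8, 7.6]
grip_width: 0.24
clock: 27.1
position: [0.4518, -0.3533, 0.056]
ee_rot: [1.0, -0.005, -0.0, -0.0]
ft_force: [0.6, -0.7, 0.1]
grip_width: 0.653
t 27.1 tip lane [-389.5   41.4] z 4.6 psi -0.0109 Fx lane -0.79 Fz 0.12 grip 0.653 tilt [-0.0001  0.0001]
```

View pics/w6.png

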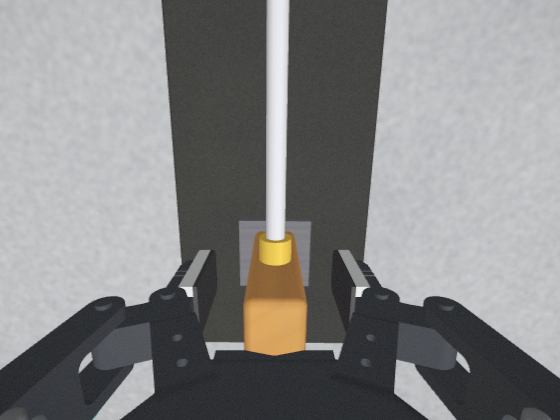

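The hook stands free on the mat, with clearance on both sides. I'll withdraw upwards and check.

```bash
python3 -m crank '[[0.3,[0,0,-0.1],[0,0,0]],[0.3,[0,0,-0.3],[0,0,0]],[0.3,[0,0,-0.4],[0,0,0]],[0.3,[0,0,-0.5],[0,0,0]],[0.3,[0,0,-0.5],[0,0,0]]]'
python3 -m crank '[[0.3,[-0.4,0,-0.3],[0,0,0]],[0.3,[-0.5,0,0],[0,0,0]],[0.3,[0,0,0],[0,0,0]],[0.3,[0,0,0],[0,0,0]],[0.3,[0,0,0],[0,0,0]]]'
python3 - <<'E'
from h import *
st()
t=manip.camera("top");s=manip.camera("scene");cv2.imwrite("pics/t15raw.png",t)
cv2.imwrite("pics/t15.png",cv2.resize(t[90:290,140:410],None,fx=2.9,fy=2.9,interpolation=2))
cv2.imwrite("pics/s15.png",cv2.resize(s[130:330,120:390],None,fx=2.9,fy=2.9,interpolation=2))
E
```

```text
clock: 27.65
position: [0.4513, -0.3534, 0.202]
ee_rot: [1.0, -0.006, -0.0, -0.0]
ft_force: [0.7, -0.1, 0.6]
grip_width: 0.649
clock: 28.15
position: [0.3805, -0.3523, 0.2243]
ee_rot: [1.0, -0.005, 0.0, -0.0]
ft_force: [0.1, 1.1, -1.0]
grip_width: 0.649
t 28.15 tip lane [-376.4  111.4] z 173.0 psi -0.0101 Fx lane 1.08 Fz -0.98 grip 0.649 tilt [0.0005 0.0001]
```

View pics/t15.png

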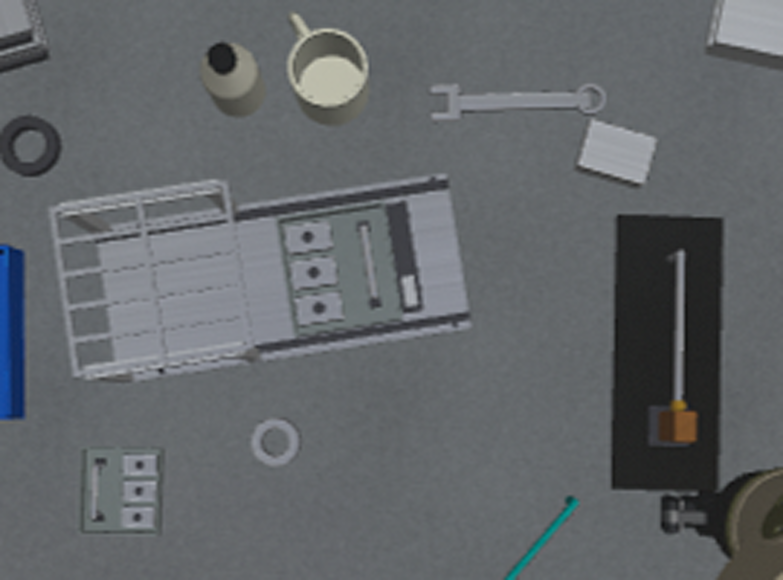

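View pics/s15.png

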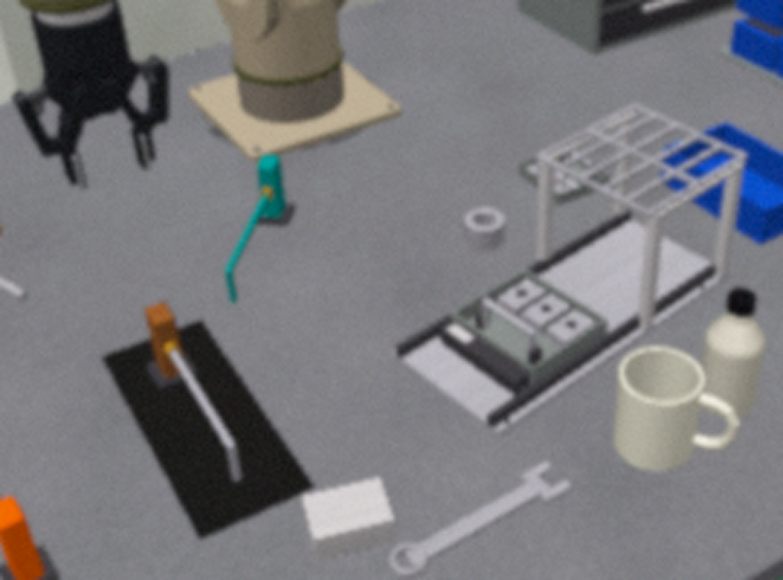

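The tray looks flush and square against the bar, and the hook stands upright along the mat. I'll check the seam between tray and bar more closely.

Run:
```python
from h import *
t=cv2.imread("pics/t15raw.png")
cv2.imwrite("pics/z15.png",cv2.resize(t[150:210,230:310],None,fx=9,fy=9,interpolation=2))
# profiles along lane x at height .027 for several y
g=cv2.cvtColor(t,cv2.COLOR_BGR2GRAY).astype(np.float32)
for y in(-.045,-.03,-.015,.015):
    xs=np.arange(-.13,-.095,.0025); px=np.array([proj("top",[*lane(x,y),.027]) for x in xs]).astype(np.float32)
    print(y,cv2.remap(g,px[:,0].reshape(1,-1),px[:,1].reshape(1,-1),1)[0].astype(int))
e=lambda a:[tolane(cast("top",140+(x+.5)/2.9-.5,90+(y+.5)/2.9-.5,.03)) for x,y in a]
print("tray rear edge corners",e([(279,222),(295,335)]))
```

```text
-0.045 [ 62  63  64  64  64  62  69  86 105 112 112 112 113 113 112]
-0.03 [ 63  64  64  64  64  62  70  88 106 112 112 112 112 113 105]
-0.015 [ 65  63  64  64  64  63  68  91 108 113 112 112 112 113 112]
0.015 [ 61  64  66  66  66  65  68 100 113 115 114 113 113 113 114]
tray rear edge corners [array([-0.00613923, -0.05362243]), array([-0.00439693,  0.06030167])]
```

View pics/z15.png

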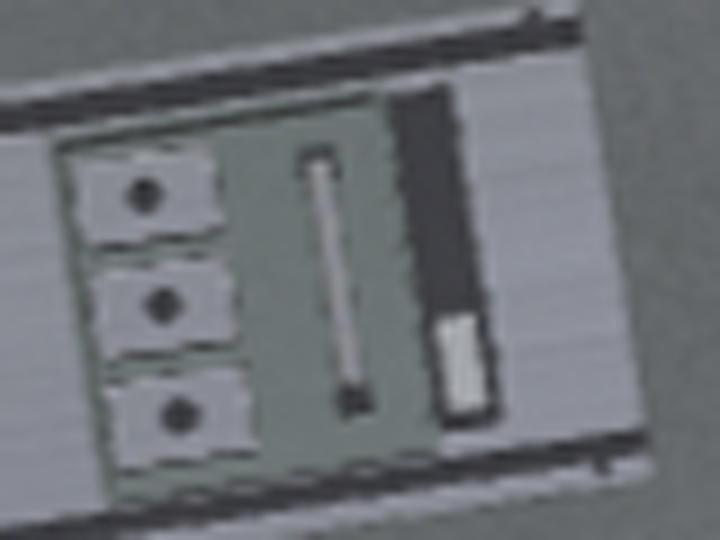

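There is no seam and no brass showing: the tray is flush along the whole bar. Handing in.

```bash
python3 -c "
from workcell import manip
print(manip.hand_in())"
```

```text
the job is handed in; nothing more can be done
None
```

The job is handed in, with the tray seated against the stop bar and the hook back on its mat, at about 28 s of the 72 s allowed.

- **Drag:** I hooked behind the wire handle and dragged the tray out at about 5–6 N. It came out slightly turned, about 0.05 rad by eye from the top view. The steady pull turned it square against the bar.
- **Seating pull:** I held it for over a second at about 13.5 N. The highest reading was 14.2 N, but the force was only read between moves.
- **Unhooking:** I moved the peg forward off the handle until the force read zero, then lifted it straight up. The tray did not shift in the pictures.
- **Hook:** It stands upright along the mat's centre line, and the gripper is clear of everything.

**Last checks:** The top view shows no gap between tray and bar along its width, and no brass showing. The plunger itself cannot be seen there, so I infer that it is pushed in. The bystanders and the guard look unmoved by eye; I did not measure them. No check failed. The two views of the lane differed by about 2 mm, which is within the stated calibration.

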